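# Put the pastry roller together and set it on its stand

### The arm

A 6-joint arm with a two-finger parallel gripper is mounted at the origin on a cart in front of the work surface, level with it; the furniture and walls round the work are solid. World frame = base frame: x ahead of the robot, y to its left, z up, the work surface at z = 0. Lengths are in m, angles in rad, forces in N, time in s.
With the tool pointing down it reaches from about 0.375 to 0.975 m from the base axis. Payload 3.8 kg.
Tool frame: the origin (TCP) lies midway between the tips of the shut fingers; the grasp point (between the pads) lies 19 mm behind it; z points along the fingers, y is the line along which they close (so a half turn about z gives the same grasp; the last joint's range is limited). The gripper opens to 85 mm and grips with 20 to 120 N. Pads are 22 mm wide; open, the fingers measure 114 mm over their backs; the gripper's body (76 mm by 85 mm) begins 54 mm behind the grasp point. The pads swing forward as they close: fully open they stand 13 mm farther back than shut.
Start: joints at [1.298, 0.264, 1.604, -0, 1.274, -0.037], TCP at [0.158, 0.656, 0.231] pointing down, gripper open.
Joint ranges: [-2.63, 2.63], [-0.94, 2.18], [0.31, 2.57], [-1.31, 4.45], [0, 2.66], [-2.55, 2.55]. Speed limits (rad/s): [2.57, 2.57, 3.14, 3.14, 3.14, 3.14].

### API

Orientations are given as a rotation vector (axis times angle).
In Python, from workcell import status, read_camera, workorder, masks_of gives the robot as it stands.
- The arm moves only by the tool drive_tool, never from a script. Its argument "rows" is a list of rows, each a list of 7 numbers: the turn, a rotation vector about the tool's x, y, z in degrees, then the shift along the tool's x, y, z in m, then the opening, from 0 (shut) to 1 (fully open). In form: [[ax, ay, az, tx, ty, tz, claw], ...]. A call has 1 to 8 rows; each row shifts and turns the commanded pose from where the row before left it, along the tool's axes as they then stand; what a row does not reach is not made up. A row lasts 1/12 s, in which the tool goes at most 41.7 mm and 7.16 degrees, less where a joint would pass 70% of its speed; a pose out of reach is approached as far as the arm can. A call is refused whole if a number of a shift passes 0.0417 or a number of a turn 7.16, either way. A call with a gripper value outside its range is refused whole. The fingers move at their own pace and stop on an object; "force" is the grip in N (left out, the last holds). Time passes only in rows, so rows that do not move let the fingers close. It gives the time, the measured TCP pose, the force, the opening and the grip force at its end, in the units of the state.
- status.read_state(): the state, without advancing time (a new reading comes with each control period).
- read_camera(name): name is "scene" or "top"; returns a dict with "color" (480x640x3 uint8, red, green, blue), "intrinsics" (3x3 intrinsics, pixels), "world_from_camera" (4x4, takes a point from camera to world coordinates). Camera axes: x right, y up, looking along -z (the intrinsics and any distortion apply to the point x, -y, -z); pixel columns grow to the right and rows downward; lengths in m; the calibration is good to about 2 mm. A picture is of the moment at which its call begins. There is no depth.
- workorder.finish_job(): hands the job in; it is judged then, once.
Trained networks look in a picture, given as the dict that the camera call returned (one of the last four; its "shot" number tells which), for a name from the list of things; names that differ only in an ending like _2 or _b are one class to them, and where a whole thing is asked for, a point or a joint stands for the part that bears it (a point fixed in the world has none). Each returns a list of dicts, best first, with "score" (0 to 1); they miss things now and then, are a little off and sometimes report something else, mostly with a low value. They report only what shows in the picture. A call takes as long as a camera call.
- masks_of(picture, name): "mask" (480x640 bool, what is visible of it) and "bbox" ([left, top, right, bottom] in pixels, round what is visible of it).
The state is a dict: "time": time; "q": joint angles; "joint_vel": joint speeds; "joint_torque": joint torques, N m; "tool_pos": TCP position; "tcp_rot": TCP orientation; "wrist_force": force on the tool from outside, world axes, zero at the start; "torque": the same for the moment, N m; "width": opening from 0.0 (shut) to 1.0 (fully open); "grip_force": force on a finger pad.
Only numpy, scipy, OpenCV 4.12 (cv2) and the standard library are available. Lean on these libraries where they do the work, as an engineer would, in place of code of your own. Each camera call takes 0.05 s, during which the arm holds its last target. There are 200 camera calls.

### The job

The pastry roller has been washed and its wooden barrel lies on the wire drying rest. Pick up the handle, slide its steel rod right through the barrel's bore until the barrel sits close to the collar, lift the barrel off on the rod, and lay the assembled roller in its stand so that the bare neck behind the collar lies in one fork, the rod's tip in the other and the barrel hangs between them; then let go. Do not touch the barrel with the gripper's fingers, and leave the tin, the spice jar and the tumbler standing where they are.

Things in the scene. Friction and masses are not known exactly. Their poses are not given: they have to be found in the camera images.
- axle: Handle with rod, 204 mm long, 0.1 kg, loose, lying level. Origin on the rod's axis at mid handle, 14 mm above the worktop as it lies; +x to the rod's tip, z up. By x in mm: wooden flat-sided handle 22 wide, 28 tall, -38 to 38; bare steel neck of 12 diameter to 62; collar of 26 diameter to 67; steel rod of 12 diameter to the round tip at 166. Centre of mass at about x = 20.
- axle_mid (a point): Point on the rod's axis 100 mm from the middle of the handle; it lies over the middle of the stand when the roller is in place, and at the middle of the barrel when the barrel touches the collar.
- axle_tip (a point): The end of the rod, on its axis, 166 mm from the middle of the handle.
- barrel: Loose light wooden barrel, 66 mm long, 56 mm diameter, 0.13 to 0.2 kg, with a straight bore of 22 mm diameter right through. Origin at its middle on the bore's axis, 54.5 mm above the worktop as it lies on the rest; x along the bore (both ends alike; it may spin about x). Lifted on the rod it hangs 5 mm below the rod's axis.
- rest: Steel wire drying rest, fixed. Origin on the worktop under its middle; x along the bore of the barrel lying on it. Two rails along x (tops z = 33 mm, y = +-19 mm) keep the barrel from rolling; a wire stop at each end (x = +-40 mm, top z = 41 mm) keeps it from sliding off; the rod passes over the stops. 86 x 70 x 41 mm overall.
- cradle: Roller stand, fixed: wooden foot 130 x 60 x 12 mm with two upright V forks of 8 mm steel wire at x = -50 and +50 mm. Origin on the worktop under its middle; x along the line of the forks, z up. Each V is open upwards, 44 mm wide at the top (y), tops at z = 76 mm; a 12 mm rod at rest in both has its axis at z = 64 mm. Both ends alike: the handle may point either way.
- tin: Bystander: food tin, 76 mm diameter, 110 mm tall, origin at the centre of its underside, z up.
- spice_jar: Bystander: spice jar with green lid, 46 mm diameter, 106 mm tall, origin at the centre of its underside, z up.
- tumbler: Bystander: clear drinking glass, 80 mm diameter, 91 mm tall, origin at the centre of its underside, z up.

How it is judged:
By the outcome, as a careful person would: the job done as asked, in the order asked, and still so for the second after the job is handed in, with the robot touching nothing.
It also fails if it takes over 54 s, if anything falls off the work surface, if the arm or the gripper's body presses on something with over 40 N, if the wrist force passes 120 N, or if a joint passes its speed limit or range.

## Working session

There is one attempt and no reset: what is moved stays moved. The work goes in short steps, Python scripts to look and compute and a tool call to move; the robot and the scene stay as the last step left them, time stands still between calls to the robot, and variables do not carry over. Pictures are saved under pics/ and viewed, at most 12 in all, crops included, and the job is handed in when it is done.

Besides the shell and the picture viewer there is one more tool, called after ">>>" in YAML: its name, and indented under it one key for each argument. drive_tool: Moves the arm, as the interface text tells. Its arguments: {"type":"object","properties":{"rows":{"type":"array"},"force":{"type":"number"}},"required":["rows"]}

```bash
mkdir -p pics; cat > h.py <<'E'
import numpy as np, cv2
from workcell import status, read_camera, workorder, masks_of
def ray(p,u,v):
    K=np.array(p["intrinsics"]);T=np.array(p["world_from_camera"])
    d=np.array([(u-K[0,2])/K[0,0],-(v-K[1,2])/K[1,1],-1.])
    return T[:3,3],T[:3,:3]@d
def at(p,u,v,z):
    o,d=ray(p,u,v);return o+d*(z-o[2])/d[2]
def proj(p,X):
    K=np.array(p["intrinsics"]);T=np.array(p["world_from_camera"])
    c=T[:3,:3].T@(np.array(X)-T[:3,3]);c=c*[1,-1,-1]
    q=K@c;return q[:2]/q[2]
def save(p,n):cv2.imwrite(f"pics/{n}.png",p["color"][:,:,::-1])
E
python3 - <<'E'
from h import *
np.set_printoptions(precision=4,suppress=True)
for n in ("top","scene"):
    p=read_camera(n);save(p,n+"1");print(n,{k:v for k,v in p.items() if k not in("color",)})
    for o in("axle","barrel","rest","cradle","tin","spice_jar","tumbler"):
        for r in masks_of(p,o)[:2]:
            ys,xs=np.nonzero(r["mask"]);print(o,round(r["score"],2),r["bbox"],xs.mean().round(1),ys.mean().round(1),len(xs))
print(status.read_state())
E
```

```text
top {'intrinsics': array([[480.4024,   0.    , 321.0812],
       [  0.    , 480.4024, 243.7523],
       [  0.    ,   0.    ,   1.    ]]), 'world_from_camera': array([[ 0.0074,  0.9964, -0.0845,  0.4581],
       [-0.9994,  0.0103,  0.0342,  0.0545],
       [ 0.035 ,  0.0842,  0.9958,  0.9073],
       [ 0.    ,  0.    ,  0.    ,  1.    ]]), 'shot': 1}
axle 0.97 [245.4, 290.7, 353.9, 332.9] 307.3 310.6 972
tin 0.55 [319.1, 155.7, 366.8, 207.0] 343.7 182.3 1905
spice_jar 0.9 [147.6, 260.5, 191.9, 289.6] 170.2 273.8 943
tumbler 0.9 [156.1, 292.0, 209.3, 342.1] 181.6 316.2 2006
scene {'intrinsics': array([[624.1653,   0.    , 322.5773],
       [  0.    , 624.1653, 245.2818],
       [  0.    ,   0.    ,   1.    ]]), 'world_from_camera': array([[-0.6112,  0.3167, -0.7254, -0.2759],
       [-0.7915, -0.235 ,  0.5642,  0.6704],
       [ 0.0082,  0.919 ,  0.3943,  0.525 ],
       [ 0.    ,  0.    ,  0.    ,  1.    ]]), 'shot': 2}
axle 0.61 [319.9, 282.2, 393.8, 341.1] 364.4 308.1 1113
axle 0.46 [201.6, 280.9, 233.1, 352.6] 216.4 314.4 2063
rest 0.75 [228.2, 276.5, 279.3, 299.6] 258.3 287.5 265
cradle 0.7 [369.7, 207.3, 433.9, 257.7] 399.8 239.0 1181
tin 0.88 [294.8, 203.5, 329.5, 269.2] 311.8 236.1 2338
spice_jar 0.82 [199.6, 280.9, 232.1, 353.9] 216.3 314.4 2031
spice_jar 0.73 [229.0, 278.7, 279.4, 298.4] 259.3 286.8 241
tumbler 0.5 [229.5, 278.5, 277.7, 303.3] 254.9 287.5 279
{'time': 0.8, 'q': array([ 1.2981,  0.2639,  1.604 ,  0.    ,  1.2737, -0.0369]), 'joint_vel': array([-0.0003,  0.002 , -0.0001, -0.0006, -0.0002, -0.0015]), 'joint_torque': array([  0.0005, -51.4982, -36.7699,  -0.    ,   0.0005,  -0.    ]), 'tool_pos': array([0.1577, 0.6563, 0.2313]), 'tcp_rot': array([-0.3696, -3.1198, -0.    ]), 'wrist_force': array([-0.512 , -0.4483, -0.1585]), 'torque': array([-0.0011, -0.0056,  0.0163]), 'grip_force': 0.0, 'width': 1.0029365254191251}
```

View pics/top1.png

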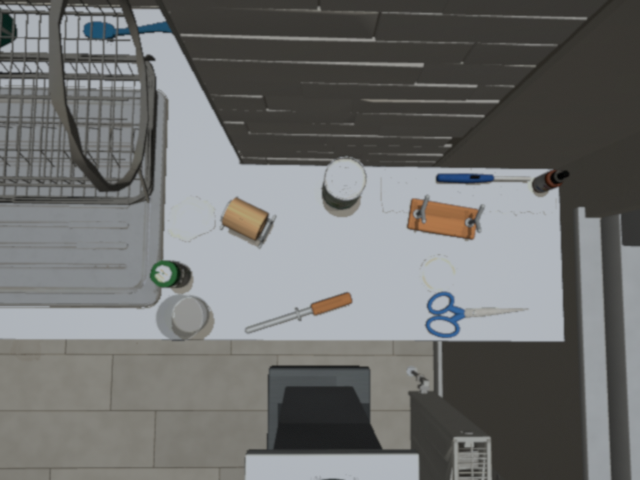

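View pics/scene1.png

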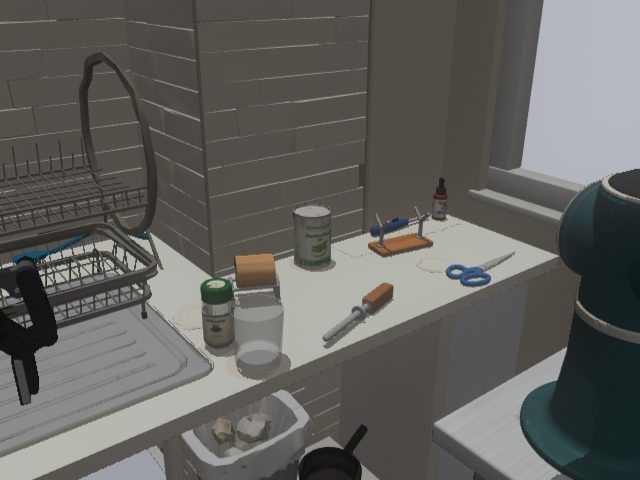

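The top view shows the axle with its handle at about (332,303) and its tip at (248,330). The barrel on its rest is at (246,219), the stand at (443,218), the tin at (344,182), the jar at (165,273) and the tumbler at (188,316). The scene view agrees. I'll zoom in to get precise points.

```bash
python3 - <<'E'
from h import *
t=cv2.imread("pics/top1.png");s=cv2.imread("pics/scene1.png")
def c(im,x,y,w,h,f):return cv2.resize(im[y:y+h,x:x+w],None,fx=f,fy=f,interpolation=cv2.INTER_CUBIC)
a=np.hstack([c(t,215,190,66,60,6),c(t,400,190,66+14,60,5)[:300] if 0 else c(t,402,188,66+18,60,6)[:360,:400]])
b=np.hstack([c(t,240,285,120,54,4),c(s,228,245,80,54,4)])
a=a[:,:796]; 
o=np.zeros((a.shape[0]+b.shape[0],800,3),np.uint8);o[:a.shape[0],:a.shape[1]]=a;o[a.shape[0]:,:b.shape[1]]=b[:,:800]
cv2.imwrite("pics/crop1.png",o)
E
```

```text
(no output)
```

View pics/crop1.png

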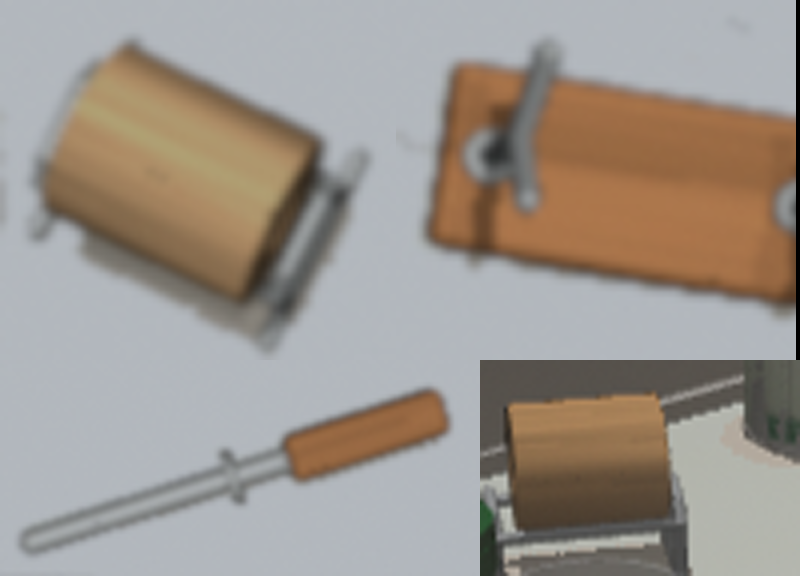

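```bash
cat > fit.py <<'E'
from h import *
from scipy.optimize import minimize
def orange(p,box):
    hsv=cv2.cvtColor(p["color"],cv2.COLOR_RGB2HSV);m=((hsv[...,0]<22)&(hsv[...,1]>70)&(hsv[...,2]>35)).astype(np.uint8)
    z=np.zeros_like(m);x0,y0,x1,y1=box;z[y0:y1,x0:x1]=m[y0:y1,x0:x1]
    n,l,st,_=cv2.connectedComponentsWithStats(z);return l==1+np.argmax(st[1:,4])
def cyl(x0,x1,r,n=40):
    a=np.linspace(0,2*np.pi,n,endpoint=False);return np.array([[x,r*np.cos(t),r*np.sin(t)] for x in(x0,x1) for t in a])
def box(x0,x1,y0,y1,z0,z1):return np.array([[x,y,z] for x in(x0,x1) for y in(y0,y1) for z in(z0,z1)])
def hullimg(p,P,roi,S=6):
    uv=np.array([proj(p,X) for X in P]);x0,y0,x1,y1=roi
    h=cv2.convexHull(((uv-[x0-.5,y0-.5])*S).astype(np.float32))
    im=np.zeros(((y1-y0)*S,(x1-x0)*S),np.uint8)
    cv2.fillPoly(im,[np.round((h-.5)*16).astype(np.int32)],255,shift=4)
    return cv2.resize(im,(x1-x0,y1-y0),interpolation=cv2.INTER_AREA)/255.
def fit(P,z,x0,views):
    ms=[(p,orange(p,r)[r[1]:r[3],r[0]:r[2]],r) for p,r in views]
    def W(v):
        c,s=np.cos(v[2]),np.sin(v[2]);return P@np.array([[c,s,0],[-s,c,0],[0,0,1]])+[v[0],v[1],z]
    def cost(v):return sum(np.abs(hullimg(p,W(v),r)-m).sum()/m.sum() for p,m,r in ms)
    b=min((minimize(cost,[x0[0]+d,x0[1],x0[2]+e],method="Nelder-Mead",options=dict(initial_simplex=None,xatol=1e-5,fatol=1e-4)) for d in(0,.004) for e in(-.05,.05)),key=lambda r:r.fun)
    return b.x,b.fun
E
cat > m.py <<'E'
from fit import *
np.set_printoptions(precision=4,suppress=True)
t=read_camera("top");s=read_camera("scene")
A=at(t,332,303,.014)[:2];T=at(t,248,330,.014)[:2]
print("axle guess",A,T,np.linalg.norm(T-A))
def run(n,P,z,g,tr,sr):
    for k,vs in(("both",[(t,tr),(s,sr)]),("top",[(t,tr)]),("scene",[(s,sr)])):
        x,f=fit(P,z,g,vs);print(n,k,x,np.degrees(x[2]).round(1),round(f,3))
run("axle",box(-.038,.038,-.011,.011,-.014,.014),.014,[*A,np.arctan2(*(T-A)[::-1])],(305,285,360,320),(355,278,400,315))
B=at(t,246,219,.0545)[:2];run("barrel",cyl(-.033,.033,.028),.0545,[*B,np.radians(-115)],(215,190,282,250),(230,248,280,290))
C=at(t,443,218,.006)[:2];run("cradle",box(-.065,.065,-.03,.03,-.006,.006),.006,[*C,np.radians(-98)],(400,190,485,250),(362,228,440,262))
for n,u,v,z in(("tin",345,170,.11),("jar",162,274,.106),("tumbler",188,314,.05)):print(n,at(t,u,v,z))
print("tip top",T,"scene",at(s,325,337,.014))
E
python3 m.py
```

```text
axle guess [0.4241 0.0028] [0.3741 0.1564] 0.16157014425813235
axle both [0.4244 0.0028 1.9589] 112.2 0.694
axle top [0.4238 0.003  1.8824] 107.9 0.178
axle scene [0.4242 0.0029 1.9888] 114.0 0.464
barrel both [ 0.5743  0.1597 -2.0376] -116.7 0.208
barrel top [ 0.5735  0.1602 -1.9878] -113.9 0.144
barrel scene [ 0.5764  0.1586 -2.0466] -117.3 0.037
cradle both [ 0.5857 -0.2081 -1.7031] -97.6 0.538
cradle top [ 0.5856 -0.2082 -1.7083] -97.9 0.248
cradle scene [ 0.5895 -0.2131 -1.7025] -97.5 0.274
tin [ 0.6514 -0.0125  0.11  ]
jar [0.4734 0.2887 0.106 ]
tumbler [0.4048 0.2576 0.05  ]
tip top [0.3741 0.1564] scene [0.3772 0.156  0.014 ]
```

```bash
python3 - <<'E'
s=open("fit.py").read()
i=s.index("    b=min(");s=s[:i]+'''    f=lambda w:cost(np.array(x0)+np.array(w)*[.001,.001,.02])
    b=min((minimize(f,w,method="Nelder-Mead",options=dict(initial_simplex=np.array(w)+np.array([[0,0,0],[4,0,0],[0,4,0],[0,0,4]]),xatol=.02,fatol=1e-4)) for w in([0.,0,0],[-2.,-2,-2],[2.,0,-1])),key=lambda r:r.fun)
    return np.array(x0)+b.x*[.001,.001,.02],b.fun
'''
open("fit.py","w").write(s)
E
python3 m.py
python3 - <<'E'
from fit import *
t=read_camera("top");s=read_camera("scene")
for p,r in((t,(305,285,360,320)),(s,(355,278,400,315)),(t,(215,190,282,250)),(s,(230,248,280,290)),(t,(400,190,485,250)),(s,(362,228,440,262))):
    m=orange(p,r);ys,xs=np.nonzero(m);print(m.sum(),xs.min(),xs.max(),ys.min(),ys.max())
E
```

```text
axle guess [0.4241 0.0028] [0.3741 0.1564] 0.16157014425813235
axle both [0.4236 0.005  1.9487] 111.7 0.683
axle top [0.4236 0.0052 1.8779] 107.6 0.158
axle scene [ 0.427  -0.0016  2.0243] 116.0 0.466
barrel both [ 0.5742  0.16   -2.0472] -117.3 0.214
barrel top [ 0.5736  0.1607 -2.0122] -115.3 0.149
barrel scene [ 0.5767  0.1585 -2.059 ] -118.0 0.036
cradle both [ 0.586  -0.2083 -1.7083] -97.9 0.54
cradle top [ 0.5856 -0.2063 -1.7084] -97.9 0.246
cradle scene [ 0.5893 -0.2136 -1.6785] -96.2 0.271
tin [ 0.6514 -0.0125  0.11  ]
jar [0.4734 0.2887 0.106 ]
tumbler [0.4048 0.2576 0.05  ]
tip top [0.3741 0.1564] scene [0.3772 0.156  0.014 ]
464 311 351 293 314
458 363 392 283 313
1138 223 267 198 239
1238 234 275 253 286
1794 408 477 199 238
800 368 432 233 255
```

```bash
cat > ov.py <<'E'
from fit import *
t=read_camera("top");s=read_camera("scene")
def W(P,v,z):
    c,q=np.cos(v[2]),np.sin(v[2]);return P@np.array([[c,q,0],[-q,c,0],[0,0,1]])+[v[0],v[1],z]
H=box(-.038,.038,-.011,.011,-.014,.014);B=cyl(-.033,.033,.028);C=box(-.065,.065,-.03,.03,-.006,.006)
R=cyl(.038,.166,.006)
out=[]
av=[.4238,.004,1.885];bv=[.5742,.160,-2.03];cv_=[.586,-.207,-1.708]
for L,r in(((0,),(240,285,360,339)),((0,),(310,275,400,345)),((1,),(215,190,282,250)),((1,),(225,245,285,305)),((2,),(400,190,485,250)),((2,),(362,200,440,262))):
    p=t if len(out)%2==0 else s;x0,y0,x1,y1=r;S=min(400/(x1-x0),195/(y1-y0));S=int(S)
    im=cv2.resize(p["color"][y0:y1,x0:x1,::-1],None,fx=S,fy=S,interpolation=cv2.INTER_NEAREST)
    m=orange(p,r)[y0:y1,x0:x1].astype(np.uint8)
    cs,_=cv2.findContours(cv2.resize(m,None,fx=S,fy=S,interpolation=cv2.INTER_NEAREST),0,2);cv2.drawContours(im,cs,-1,(255,0,0),1)
    for P,v,z in {0:[(H,av,.014),(R,av,.014)],1:[(B,bv,.0545)],2:[(C,cv_,.006)]}[L[0]]:
        uv=np.array([proj(p,X) for X in W(P,v,z)]);h=cv2.convexHull(((uv-[x0-.5,y0-.5])*S).astype(np.float32)).astype(int)
        cv2.polylines(im,[h],True,(0,255,0),1)
    o=np.zeros((198,400,3),np.uint8);o[:im.shape[0],:im.shape[1]]=im[:198,:400];out.append(o)
cv2.imwrite("pics/ov.png",np.vstack([np.hstack(out[i:i+2]) for i in(0,2,4)]))
E
python3 ov.py
```

```text
(no output)
```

View pics/ov.png

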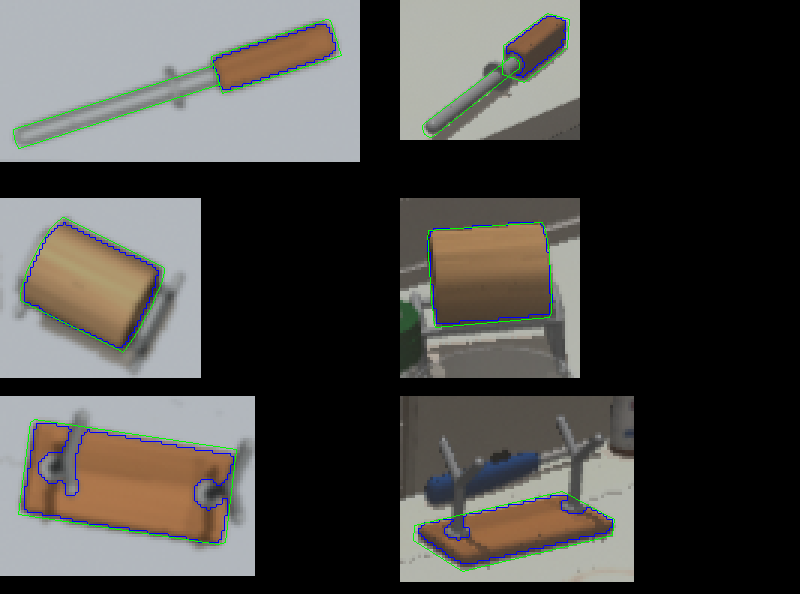

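The fits sit on the objects. Next I need a small planner that prints move rows in tool axes.

```bash
cat > plan.py <<'E'
import sys,json
from h import *
from scipy.spatial.transform import Rotation as R
def plan(wps,claw,step=.04,deg=7.,pose=None):
    """wps: (x,y,z,yaw_deg of tool x); tool pointing down"""
    st=status.read_state();p=np.array(st["tool_pos"]);M=R.from_rotvec(st["tcp_rot"])
    rows=[]
    for w in wps:
        x=np.radians(w[3]);G=R.from_matrix(np.array([[np.cos(x),np.sin(x),0],[np.sin(x),-np.cos(x),0],[0,0,-1]]).T)
        rv=np.degrees((M.inv()*G).as_rotvec())
        n=max(1,int(np.ceil(max(np.linalg.norm(np.array(w[:3])-p)/step,np.linalg.norm(rv)/deg))))
        p0,M0=p.copy(),M
        for k in range(1,n+1):
            sh=np.round(M.inv().apply(p0+(np.array(w[:3])-p0)*k/n-p),4)
            tg=M0*R.from_rotvec(rv*k/n,degrees=True);tu=np.round((M.inv()*tg).as_rotvec(degrees=True),1)
            p=p+M.apply(sh);M=M*R.from_rotvec(tu,degrees=True);rows.append([*tu.tolist(),*sh.tolist(),claw])
    for i in range(0,len(rows),8):print(json.dumps(rows[i:i+8]).replace(" ","").replace("-0.0,","0,").replace(".0,",","))
E
python3 - <<'E'
from plan import *
plan([(.40,.35,.22,137),(.4207,.0135,.15,108)],1)
E
```

```text
[[0,0,2.9,-0.0307,-0.0241,0.0011,1],[0,0,3,-0.0319,-0.0226,0.0012,1],[0,0,2.9,-0.033,-0.0208,0.0011,1],[0,0,3,-0.0341,-0.0191,0.0011,1],[0,0,2.9,-0.035,-0.0174,0.0011,1],[0,0,3,-0.0358,-0.0155,0.0012,1],[0,0,2.9,-0.0366,-0.0136,0.0011,1],[0,0,3,-0.0373,-0.0118,0.0011,1]]
[[0,0,2.9,-0.0378,-0.0098,0.0012,1],[0,0,3,-0.0382,-0.0079,0.0011,1],[0,0,3.2,-0.0272,-0.0258,0.0078,1],[0,0,3.2,-0.0286,-0.0242,0.0078,1],[0,0,3.3,-0.0299,-0.0226,0.0077,1],[0,0,3.2,-0.0311,-0.0208,0.0078,1],[0,0,3.2,-0.0323,-0.019,0.0078,1],[0,0,3.2,-0.0332,-0.0173,0.0078,1]]
[[0,0,3.2,-0.0342,-0.0153,0.0077,1],[0,0,3.3,-0.035,-0.0134,0.0078,1],[0,0,3.2,-0.0357,-0.0114,0.0078,1]]
```

>>> drive_tool:
  rows:
    - [0,0,2.9,-0.031,-0.024,0.001,1]
    - [0,0,3,-0.032,-0.023,0.001,1]
    - [0,0,2.9,-0.033,-0.021,0.001,1]
    - [0,0,3,-0.034,-0.019,0.001,1]
    - [0,0,2.9,-0.035,-0.017,0.001,1]
    - [0,0,3,-0.036,-0.0155,0.001,1]
    - [0,0,2.9,-0.0365,-0.0135,0.001,1]
    - [0,0,3,-0.037,-0.012,0.001,1]

```text
time: 1.87
tool_pos: [0.3526, 0.4097, 0.2235]
tcp_rot: [1.003, 2.977, 0.001]
wrist_force: [0.6, 0.4, -0.4]
width: 0.997
grip_force: 0.0
```

>>> drive_tool:
  rows:
    - [0,0,2.9,-0.038,-0.01,0.001,1]
    - [0,0,3,-0.038,-0.008,0.001,1]
    - [0,0,3.2,-0.027,-0.026,0.008,1]
    - [0,0,3.2,-0.0285,-0.024,0.008,1]
    - [0,0,3.3,-0.03,-0.0225,0.008,1]
    - [0,0,3.2,-0.031,-0.021,0.008,1]
    - [0,0,3.2,-0.032,-0.019,0.008,1]
    - [0,0,3.2,-0.033,-0.017,0.008,1]

```text
time: 2.53
tool_pos: [0.4133, 0.1245, 0.1733]
tcp_rot: [1.628, 2.686, 0.001]
wrist_force: [1.0, 0.8, -0.4]
width: 0.999
grip_force: 0.0
```

>>> drive_tool:
  rows:
    - [0,0,3.2,-0.034,-0.0155,0.008,1]
    - [0,0,3.3,-0.035,-0.0135,0.008,1]
    - [0,0,3.2,-0.0355,-0.0115,0.008,1]
    - [0,0,0,0,0,0,1]

```text
time: 2.87
tool_pos: [0.4189, 0.0087, 0.1481]
tcp_rot: [1.857, 2.534, -0.005]
wrist_force: [0.3, -0.4, 0.5]
width: 0.998
grip_force: 0.0
```

```bash
python3 - <<'E'
from plan import *
s=status.read_state();print(s["tool_pos"],s["tcp_rot"],s["time"])
plan([(.4207,.0135,.06,108),(.4207,.0135,.002,108)],1,step=.03)
E
```

```text
[0.4188625  0.00868593 0.14807644] [ 1.85685058  2.53374599 -0.0050738 ] 2.8667
[[0,0,-0.2,0.0014,0.0011,0.0294,1],[-0.1,0.1,-0.1,0.0014,0.0012,0.0293,1],[0,0,-0.2,0.0014,0.0011,0.0294,1],[0,0,0,0,0,0.029,1],[0,0,0,0,0,0.029,1]]
```

>>> drive_tool:
  rows:
    - [0,0,-0.2,0.0014,0.0011,0.029,1]
    - [0,0,0,0.0014,0.0012,0.029,1]
    - [0,0,0,0.0014,0.0011,0.029,1]
    - [0,0,0,0,0,0,1]

```text
time: 3.2
tool_pos: [0.4169, 0.0195, 0.0575]
tcp_rot: [-1.838, -2.538, 0.009]
wrist_force: [-1.7, 0.6, -0.5]
width: 0.999
grip_force: 0.0
```

```bash
python3 - <<'E'
from plan import *
s=status.read_state();print(s["tool_pos"],s["tcp_rot"],s["time"])
plan([(.4207,.0135,.002,108)],1,step=.021)
E
```

```text
[0.41693749 0.01947215 0.05754325] [-1.83767    -2.53792429  0.00867525] 3.2
[[-0.2,-0.1,0.1,-0.0023,0.0007,0.0185,1],[-0.2,0,0,-0.0024,0.0007,0.0185,1],[-0.1,-0.1,0.1,-0.0023,0.0006,0.0185,1]]
```

>>> drive_tool:
  rows:
    - [0,0,0,-0.001,0.0005,0.015,1]
    - [0,0,0,-0.001,0.0005,0.015,1]
    - [0,0,0,-0.001,0.0005,0.015,1]
    - [0,0,0,0,0,0,1]
    - [0,0,0,0,0,0,1]
    - [0,0,0,0,0,0,1]

```text
time: 3.7
tool_pos: [0.4253, 0.017, 0.0188]
tcp_rot: [1.841, 2.544, 0.002]
wrist_force: [0.1, -0.2, 0.5]
width: 1.002
grip_force: 0.0
```

```bash
python3 - <<'E'
from plan import *
s=status.read_state();print(s["tool_pos"],s["tcp_rot"],s["time"],s["joint_vel"].max())
plan([(.4187,.0195,.002,108)],1,step=.03)
E
```

```text
[0.42527656 0.01701038 0.01875833] [1.84091097e+00 2.54381878e+00 1.71318833e-03] 3.7 0.0004449740125859646
[[0.1,0,0.2,0.0044,-0.0055,0.0167,1]]
```

>>> drive_tool:
  rows:
    - [0,0,0.2,0.004,-0.0055,0.008,1]
    - [0,0,0,0,0,0.009,1]
    - [0,0,0,0,0,0,1]
    - [0,0,0,0,0,0,1]
    - [0,0,0,0,0,0,1]

```text
time: 4.12
tool_pos: [0.4175, 0.0189, 0.0002]
tcp_rot: [-1.847, -2.541, 0.0]
wrist_force: [0.9, 0.0, 0.2]
width: 0.999
grip_force: 0.0
```

>>> drive_tool:
  rows:
    - [0,0,0,0,0,0,0]
    - [0,0,0,0,0,0,0]
    - [0,0,0,0,0,0,0]
    - [0,0,0,0,0,0,0]
    - [0,0,0,0,0,0,0]
    - [0,0,0,0,0,0,0]
    - [0,0,0,0,0,0,0]
    - [0,0,0,0,0,0,0]
  force: 60

```text
time: 4.78
tool_pos: [0.4182, 0.0189, 0.0006]
tcp_rot: [1.846, 2.541, 0.001]
wrist_force: [-0.3, -1.0, 2.7]
width: 0.248
grip_force: 59.5
```

>>> drive_tool:
  rows:
    - [0,0,0,0,0,0,0]
    - [0,0,0,0,0,0,0]
    - [0,0,0,0,0,-0.015,0]
    - [0,0,0,0,0,-0.03,0]
    - [0,0,0,0,0,-0.035,0]
    - [0,0,0,0,0,-0.02,0]
    - [0,0,0,0,0,0,0]
    - [0,0,0,0,0,0,0]
  force: 120

```text
time: 5.45
tool_pos: [0.4182, 0.0189, 0.101]
tcp_rot: [1.846, 2.54, 0.002]
wrist_force: [-1.0, 0.6, -1.5]
width: 0.232
grip_force: 117.5
```

```bash
python3 - <<'E'
from plan import *
s=status.read_state();print(s["tool_pos"],s["tcp_rot"],s["time"],s["wrist_force"],s["torque"])
plan([(.478,-.028,.10,63.1)],0,step=.03,deg=6.5)
E
```

```text
[0.41822927 0.01888335 0.10102805] [1.84569046e+00 2.54001190e+00 1.94351869e-03] 5.45 [-1.0356195   0.5515228  -1.51767389] [0.02797773 0.05189535 0.02301373]
[[0,0,6.4,-0.009,0.0061,0.0002,0],[0,0,6.4,-0.0083,0.007,0.0001,0],[0.1,0,6.4,-0.0074,0.0079,0.0002,0],[0,0,6.5,-0.0066,0.0086,0.0001,0],[0,0,6.4,-0.0054,0.0094,0.0002,0],[0,0,6.4,-0.0045,0.0099,0.0002,0],[0,0,6.4,-0.0032,0.0104,0.0001,0]]
```

>>> drive_tool:
  rows:
    - [0,0,6.4,-0.009,0.006,0,0]
    - [0,0,6.4,-0.008,0.007,0,0]
    - [0,0,6.4,-0.0075,0.008,0,0]
    - [0,0,6.5,-0.0065,0.0085,0,0]
    - [0,0,6.4,-0.0055,0.0095,0,0]
    - [0,0,6.4,-0.0045,0.01,0,0]
    - [0,0,6.4,-0.003,0.0105,0,0]
    - [0,0,0,0,0,0,0]

```text
time: 6.12
tool_pos: [0.4772, -0.0284, 0.098]
tcp_rot: [-2.679, -1.638, 0.004]
wrist_force: [1.4, 0.1, -1.1]
width: 0.238
grip_force: 117.5
```

>>> drive_tool:
  rows:
    - [0,0,0,0,0,0.015,0]
    - [0,0,0,0,0,0.02,0]
    - [0,0,0,0,0,0.015,0]
    - [0,0,0,0,0,0.009,0]
    - [0,0,0,0,0,0,0]
    - [0,0,0,0,0,0,0]
    - [0,0,0,0,0,0,0]

```text
time: 6.7
tool_pos: [0.4778, -0.0276, 0.0416]
tcp_rot: [2.676, 1.645, 0.0]
wrist_force: [0.6, -0.1, -0.8]
width: 0.233
grip_force: 117.5
```

```bash
cat > look.py <<'E'
from plan import *
def view(name,rs,rt,extra=()):
    out=[]
    for n,r in(("top",rt),("scene",rs)):
        p=read_camera(n);x0,y0,x1,y1=r;S=4
        im=cv2.resize(p["color"][y0:y1,x0:x1,::-1],None,fx=S,fy=S,interpolation=cv2.INTER_CUBIC)
        for a,b,c in extra:
            q=[tuple(int(k) for k in (proj(p,X)-[x0-.5,y0-.5])*S) for X in(a,b)];cv2.line(im,*q,c,1)
        out.append(im)
    h=max(o.shape[0] for o in out);o=np.hstack([cv2.copyMakeBorder(i,0,h-i.shape[0],0,0,0) for i in out]);print(o.shape);cv2.imwrite(f"pics/{name}.png",o)
E
python3 - <<'E'
from look import *
s=status.read_state();p=s["tool_pos"];M=R.from_rotvec(s["tcp_rot"]).as_matrix();print(p,np.degrees(np.arctan2(M[1,0],M[0,0])),M[2])
o=p+[0,0,.0134];d=M[:,0];tip=o+.150*d
b=np.array([.5742,.160,.0545]);e=np.array([np.cos(1.1016),np.sin(1.1016),0])
print("tip",tip,"rel barrel",(tip-b)@e,np.cross(e,tip-b)[2])
view("pre",(215,230,315,345),(230,190,330,330),[(o+.06*d,tip,(0,255,0)),(b-.08*e,b+.08*e,(0,0,255))])
E
```

```text
[ 0.47782099 -0.0276144   0.04156811] 63.146471603834165 [ 8.82366321e-05  2.52553322e-04 -9.99999964e-01]
tip [0.54557767 0.10621022 0.05498134] rel barrel -0.06091896570114476 0.0012070653066770902
(560, 800, 3)
```

View pics/pre.png

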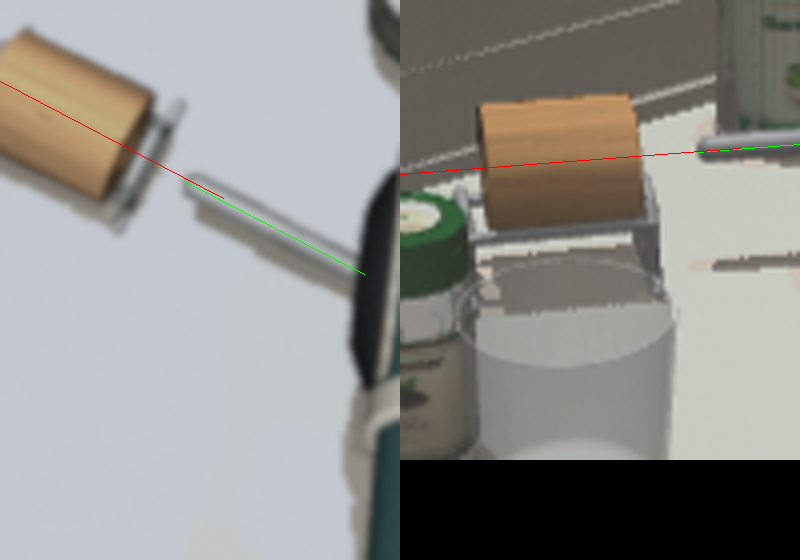

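The picture shows the rod tip at (192,184) in the top crop and (705,149) in the scene crop. In both it lies on the line of the bore, about 28 mm short of the barrel. I'll insert it slowly.

>>> drive_tool:
  rows:
    - [0,0,0,0.01,0,0,0]
    - [0,0,0,0.01,0,0,0]
    - [0,0,0,0.01,0,0,0]
    - [0,0,0,0.01,0,0,0]
    - [0,0,0,0.01,0,0,0]
    - [0,0,0,0.01,0,0,0]
    - [0,0,0,0,0,0,0]
    - [0,0,0,0,0,0,0]

```text
time: 7.47
tool_pos: [0.505, 0.0265, 0.0412]
tcp_rot: [-2.676, -1.646, 0.0]
wrist_force: [-0.3, -0.1, -1.4]
width: 0.232
grip_force: 117.5
```

```bash
cat > ins.py <<'E'
from look import *
s=status.read_state();p=s["tool_pos"];M=R.from_rotvec(s["tcp_rot"]).as_matrix();print(p,np.degrees(np.arctan2(M[1,0],M[0,0])),M[2],s["wrist_force"])
o=p+[0,0,.0134];d=M[:,0];tip=o+.150*d
b=np.array([.5742,.160,.0545]);e=np.array([np.cos(1.1016),np.sin(1.1016),0])
print("tip",tip,"rel barrel",(tip-b)@e,np.cross(e,tip-b)[2])
E
python3 - <<'E'
from ins import *
from fit import *
t=read_camera("top");sc=read_camera("scene")
x,f=fit(cyl(-.033,.033,.028),.0545,[.5742,.16,-2.04],[(t,(215,190,282,250)),(sc,(230,248,280,290))]);print(x,f)
E
```

```text
[0.50502533 0.02654693 0.04118277] 63.18568869073664 [-2.63260856e-04 -1.67227667e-04 -9.99999951e-01] [-0.32525403 -0.1105076  -1.38336476]
tip [0.57269039 0.1604179  0.05454328] rel barrel -0.0003098610255679295 0.0015354265118498807
[ 0.57457805  0.15948221 -2.0459815 ] 0.22643410590042465
```

>>> drive_tool:
  rows:
    - [0,0,0,0.01,0.001,0,0]
    - [0,0,0,0.01,0,0,0]
    - [0,0,0,0.01,0,0,0]
    - [0,0,0,0.01,0,0,0]
    - [0,0,0,0.01,0,0,0]
    - [0,0,0,0.01,0,0,0]
    - [0,0,0,0,0,0,0]
    - [0,0,0,0,0,0,0]

```text
time: 8.23
tool_pos: [0.5331, 0.0796, 0.0412]
tcp_rot: [2.676, 1.646, -0.0]
wrist_force: [-0.0, -0.1, -0.6]
width: 0.233
grip_force: 117.5
```

```bash
python3 - <<'E'
from ins import *
view("in",(215,230,315,345),(210,180,310,320))
E
```

```text
[0.53310976 0.07960017 0.04124547] 63.17664234130181 [-2.09529515e-04 -2.12272542e-05 -9.99999978e-01] [-0.00459188 -0.13336148 -0.60135757]
tip [0.60079597 0.21346045 0.05461404] rel barrel 0.059708976074386584 0.0004513972364957701
(560, 800, 3)
```

View pics/in.png

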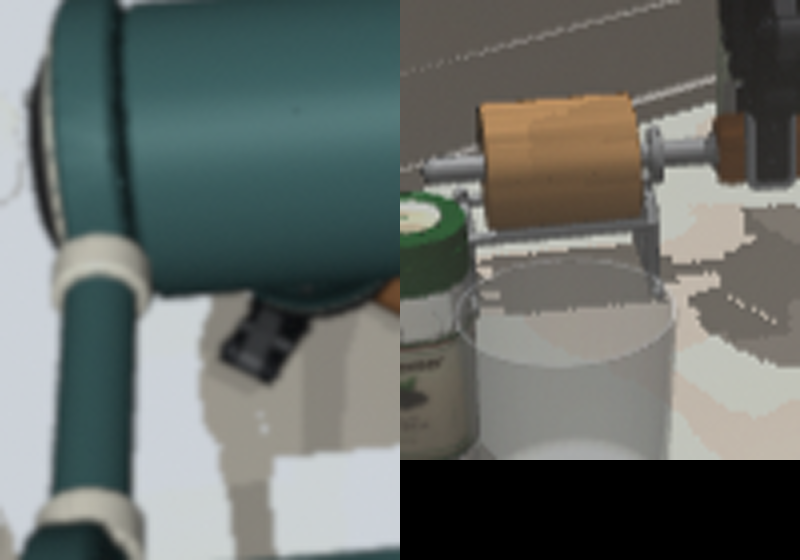

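The rod has come through, with its tip at (430,170) in the scene crop. A gap of about 5 mm remains between the collar (650,155) and the barrel end (641,155). I'll raise slightly, advance 4 mm and lift.

>>> drive_tool:
  rows:
    - [0,0,0,0,0,-0.002,0]
    - [0,0,0,0.002,0,0,0]
    - [0,0,0,0.002,0,0,0]
    - [0,0,0,0,0,-0.003,0]
    - [0,0,0,0,0,-0.003,0]
    - [0,0,0,0,0,-0.004,0]
    - [0,0,0,0,0,-0.005,0]
    - [0,0,0,0,0,0,0]

```text
time: 9.0
tool_pos: [0.5355, 0.0825, 0.0595]
tcp_rot: [2.677, 1.643, 0.003]
wrist_force: [0.2, -0.4, -2.1]
width: 0.236
grip_force: 117.5
```

>>> drive_tool:
  rows:
    - [0,0,0,0,0,-0.007,0]
    - [0,0,0,0,0,-0.01,0]
    - [0,0,0,0,0,-0.015,0]
    - [0,0,0,0,0,-0.015,0]
    - [0,0,0,0,0,-0.015,0]
    - [0,0,0,0,0,-0.01,0]
    - [0,0,0,0,0,-0.005,0]
    - [0,0,0,0,0,0,0]

```text
time: 9.67
tool_pos: [0.5358, 0.0826, 0.1372]
tcp_rot: [2.676, 1.643, 0.005]
wrist_force: [0.5, -0.6, -2.4]
width: 0.235
grip_force: 117.6
```

```bash
python3 - <<'E'
from ins import *
view("lift",(215,200,345,335),(210,180,270,320))
plan([(.46,.06,.14,63.1),(.46,-.25,.14,82.1)],0,step=.022,deg=5)
E
```

```text
[0.53583831 0.0825645  0.13721388] 63.092563708649685 [ 0.00177456  0.00277322 -0.99999458] [ 0.48886103 -0.55104077 -2.40882174]
tip [0.60372077 0.21632511 0.15088006] rel barrel 0.06358656222877912 -0.0008620208302867333
(560, 760, 3)
[[0,0,0,-0.0134,-0.014,-0.0012,0],[0,0,0,-0.0134,-0.0141,-0.0013,0],[0,0,0,-0.0134,-0.014,-0.0012,0],[0,0,0,-0.0134,-0.0141,-0.0012,0],[0,0,-1.3,-0.0184,0.0094,0,0],[0,0,-1.2,-0.0187,0.0089,0,0],[0,0,-1.3,-0.0188,0.0085,0,0],[0,0,-1.3,-0.019,0.0081,0,0]]
[[0,0,-1.2,-0.0192,0.0077,0,0],[0,0,-1.3,-0.0193,0.0073,0,0],[0,0,-1.3,-0.0195,0.0068,0,0],[0,0,-1.2,-0.0197,0.0064,0,0],[0,0,-1.3,-0.0198,0.006,0,0],[0,0,-1.3,-0.0199,0.0055,0,0],[0,0,-1.2,-0.02,0.0051,0,0],[0,0,-1.3,-0.0202,0.0047,0,0]]
[[0,0,-1.3,-0.0202,0.0042,0,0],[0,0,-1.2,-0.0203,0.0037,0,0],[0,0,-1.3,-0.0204,0.0033,0,0]]
```

View pics/lift.png

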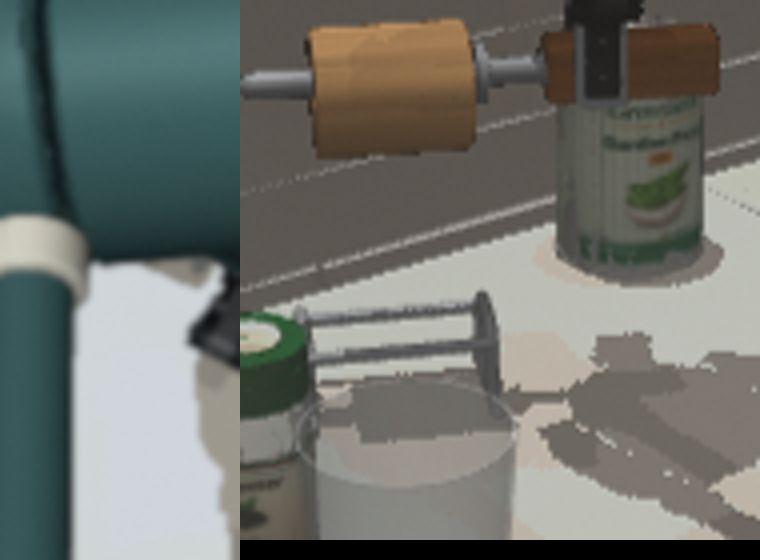

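The picture shows the barrel hanging on the rod, with its right end (475,85) close to the collar (485,70). I'll carry it off with gentle ramps so the barrel doesn't slide.

>>> drive_tool:
  rows:
    - [0,0,0,-0.003,-0.003,-0.001,0]
    - [0,0,0,-0.006,-0.006,-0.001,0]
    - [0,0,0,-0.009,-0.009,-0.001,0]
    - [0,0,0,-0.011,-0.012,0,0]
    - [0,0,0,-0.011,-0.012,0,0]
    - [0,0,0,-0.011,-0.01,0,0]
    - [0,0,-1,-0.011,-0.004,0,0]
    - [0,0,-1,-0.012,0.002,0,0]

```text
time: 10.43
tool_pos: [0.4499, 0.0407, 0.1373]
tcp_rot: [-2.645, -1.691, 0.004]
wrist_force: [0.4, 0.1, -2.4]
width: 0.234
grip_force: 117.7
```

>>> drive_tool:
  rows:
    - [0,0,-1,-0.014,0.005,0,0]
    - [0,0,-1,-0.015,0.006,0,0]
    - [0,0,-1,-0.015,0.006,0,0]
    - [0,0,-1,-0.015,0.006,0,0]
    - [0,0,-1,-0.015,0.005,0,0]
    - [0,0,-1,-0.015,0.005,0,0]
    - [0,0,-1,-0.015,0.005,0,0]
    - [0,0,-1,-0.015,0.005,0,0]

```text
time: 11.1
tool_pos: [0.4481, -0.0863, 0.1377]
tcp_rot: [-2.522, -1.871, 0.001]
wrist_force: [0.4, -0.5, -3.0]
width: 0.228
grip_force: 117.7
```

>>> drive_tool:
  rows:
    - [0,0,-1,-0.015,0.004,0,0]
    - [0,0,-1,-0.015,0.004,0,0]
    - [0,0,-1,-0.015,0.004,0,0]
    - [0,0,-1,-0.015,0.004,0,0]
    - [0,0,-1,-0.012,0.003,0,0]
    - [0,0,-1,-0.009,0.002,0,0]
    - [0,0,-1,-0.006,0.001,0,0]
    - [0,0,0,-0.003,0,0,0]

```text
time: 11.77
tool_pos: [0.4476, -0.1788, 0.1378]
tcp_rot: [-2.405, -2.02, 0.001]
wrist_force: [-0.2, -1.0, -2.5]
width: 0.233
grip_force: 117.7
```

```bash
python3 - <<'E'
from look import *
s=status.read_state();p=s["tool_pos"];M=R.from_rotvec(s["tcp_rot"]).as_matrix();print(p,np.degrees(np.arctan2(M[1,0],M[0,0])),M[2],s["wrist_force"],s["q"])
c=np.radians(82.1);e=np.array([np.cos(c),np.sin(c),0]);T=np.array([.586,-.207,0])-.084*e;print("target",T)
plan([(T[0],T[1]-0.0,.13,82.1)],0,step=.014)
E
```

```text
[ 0.44760712 -0.17884084  0.13784961] 80.05853972500658 [-8.59498088e-05 -9.99086089e-04 -9.99999497e-01] [-0.16856317 -0.96865159 -2.52604122] [-4.31554471e-01 -2.24293541e-02  2.10422701e+00 -3.87365100e-04
  1.06073911e+00 -2.57853932e-01]
target [ 0.57445466 -0.29020279  0.        ]
[[0,0,-0.2,-0.0068,0.0111,0.0006,0],[0,0,-0.1,-0.0067,0.0111,0.0006,0],[0,0,-0.2,-0.0069,0.011,0.0006,0],[0,0,-0.1,-0.0068,0.011,0.0006,0],[0,0,-0.2,-0.0069,0.0111,0.0006,0],[0,0,-0.1,-0.0069,0.011,0.0006,0],[0,0,-0.2,-0.0069,0.0109,0.0006,0],[0,0,-0.2,-0.007,0.011,0.0005,0]]
[[0,0,-0.1,-0.007,0.0109,0.0006,0],[0,0,-0.2,-0.007,0.011,0.0006,0],[0,0,-0.1,-0.0071,0.0109,0.0006,0],[-0.1,0,-0.2,-0.007,0.0108,0.0006,0],[0,0,-0.1,-0.0072,0.0109,0.0006,0]]
```

>>> drive_tool:
  rows:
    - [0,0,-0.2,-0.002,0.003,0,0]
    - [0,0,-0.2,-0.004,0.006,0,0]
    - [0,0,-0.2,-0.006,0.009,0,0]
    - [0,0,-0.2,-0.008,0.012,0.001,0]
    - [0,0,-0.2,-0.008,0.013,0.001,0]
    - [0,0,-0.2,-0.008,0.013,0.001,0]
    - [0,0,-0.2,-0.008,0.013,0.001,0]
    - [0,0,-0.2,-0.008,0.013,0.001,0]

```text
time: 12.43
tool_pos: [0.5232, -0.2433, 0.1331]
tcp_rot: [2.376, 2.055, 0.0]
wrist_force: [-0.2, 0.4, -2.6]
width: 0.231
grip_force: 117.7
```

>>> drive_tool:
  rows:
    - [0,0,-0.2,-0.008,0.013,0.001,0]
    - [0,0,-0.2,-0.008,0.013,0.001,0]
    - [0,0,0,-0.007,0.012,0,0]
    - [0,0,0,-0.006,0.01,0,0]
    - [0,0,0,-0.005,0.007,0,0]
    - [0,0,0,-0.003,0.004,0,0]
    - [0,0,0,0,0,0,0]
    - [0,0,0,0,0,0,0]

```text
time: 13.1
tool_pos: [0.5749, -0.2874, 0.131]
tcp_rot: [-2.369, -2.063, 0.0]
wrist_force: [-0.8, 0.4, -2.4]
width: 0.236
grip_force: 117.7
```

```bash
cat > pl.py <<'E'
from look import *
s=status.read_state();p=s["tool_pos"];M=R.from_rotvec(s["tcp_rot"]).as_matrix();print(p,np.degrees(np.arctan2(M[1,0],M[0,0])),M[2],s["wrist_force"])
c=np.radians(82.1);e=np.array([np.cos(c),np.sin(c),0]);C=np.array([.586,-.207,.064]);T=C-.084*e
o=p+[0,0,.0134];d=M[:,0]
E
python3 - <<'E'
from pl import *
plan([(T[0],T[1],.10,82.1)],0,step=.015)
L=[(o+.04*d,o+.15*d,(0,255,0)),(C-.07*e,C+.07*e,(0,0,255))]
for x in(-.05,.05):
    q=C+x*e;n=np.array([-e[1],e[0],0]);L+=[(q+.022*n+[0,0,.012],q-[0,0,.015],(255,0,0)),(q-.022*n+[0,0,.012],q-[0,0,.015],(255,0,0))]
view("pre2",(340,180,450,280),(385,170,475,270),L)
E
```

```text
[ 0.57489693 -0.28739388  0.13098468] 82.09419115276461 [ 3.43735543e-04 -7.35800120e-04 -9.99999670e-01] [-0.79595923  0.37448134 -2.36764062]
[[0,0,0,-0.001,0,0.0103,0],[0,0,0,-0.0009,0,0.0104,0],[0,0,0,-0.001,0,0.0103,0]]
(400, 800, 3)
```

View pics/pre2.png

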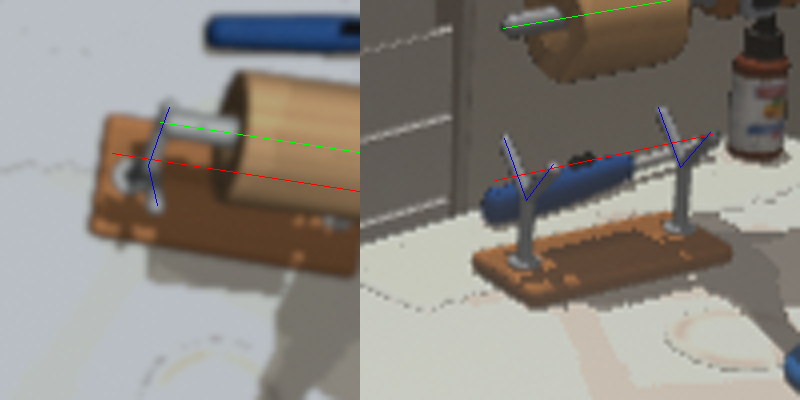

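```bash
python3 - <<'E'
from pl import *
from fit import *
t=read_camera("top");sc=read_camera("scene")
for p,r in((t,(430,180,490,226)),(sc,(372,150,428,203))):
    m=orange(p,r);ys,xs=np.nonzero(m);print(m.sum(),xs.min(),xs.max(),ys.min(),ys.max())
b0=o+.09*d
for vs in([(sc,(372,150,428,203))],):
    x,f=fit(cyl(-.033,.033,.028),o[2]-.005,[b0[0],b0[1],c],vs);print(x,f,"barrel centre at axle x",16+1000*(np.array([*x[:2],o[2]])-o)@d)
# end-face: project hypotheses
for g in(0,3,6,9):
    q=o+(.134-.016+g/1000-.001)*d-[0,0,.005]+0;print(g,[proj(t,q+[0,0,.028]).round(1),proj(sc,q+[0,0,.028]).round(1),proj(sc,q-[0,0,.028]).round(1)])
E
```

```text
[ 0.57446108 -0.287042    0.13103778] 82.10050596841242 [ 3.90431847e-04 -8.87671853e-04 -9.99999530e-01] [ 1.79188726 -0.15798396 -2.5372105 ]
1730 430 487 189 225
992 381 422 168 200
[ 0.5891395  -0.2043887   1.50558086] 0.11166192283364959 barrel centre at axle x 99.8863012760094
0 [array([448.6, 200.9]), array([389.6, 173.2]), array([388.2, 199.9])]
3 [array([446.7, 200.6]), array([388.4, 173.4]), array([387. , 200.1])]
6 [array([444.9, 200.4]), array([387.1, 173.6]), array([385.8, 200.3])]
9 [array([443. , 200.1]), array([385.9, 173.8]), array([384.5, 200.5])]
```

The rod and barrel hang over the stand with the fork model matching, tip fork at about (158,155) in the top crop. The barrel is within a few mm of the collar. Lowering now.

>>> drive_tool:
  rows:
    - [0,0,0,-0.001,0,0.005,0]
    - [0,0,0,-0.001,0,0.01,0]
    - [0,0,0,-0.001,0,0.012,0]
    - [0,0,0,0,0,0.012,0]
    - [0,0,0,0,0,0.01,0]
    - [0,0,0,0,0,0.008,0]
    - [0,0,0,0,0,0,0]
    - [0,0,0,0,0,0,0]

```text
time: 13.97
tool_pos: [0.5739, -0.2901, 0.073]
tcp_rot: [-2.368, -2.062, 0.001]
wrist_force: [-0.5, 0.2, -1.8]
width: 0.238
grip_force: 117.7
```

```bash
python3 - <<'E'
from pl import *
print("axis target vs now, lateral/long/height",(T-o)@np.array([-e[1],e[0],0]),(T-o)@e,T[2]-o[2])
view("low",(340,180,450,280),(385,170,475,270))
E
```

```text
[ 0.57389245 -0.29006918  0.07296525] 82.09185955458895 [ 8.36567048e-04 -2.10790865e-03 -9.99997428e-01] [-0.48660768  0.2425678  -1.76723368]
axis target vs now, lateral/long/height -0.0005752322940286241 -5.507437596215341e-05 -0.022365253062920032
(400, 800, 3)
```

View pics/low.png

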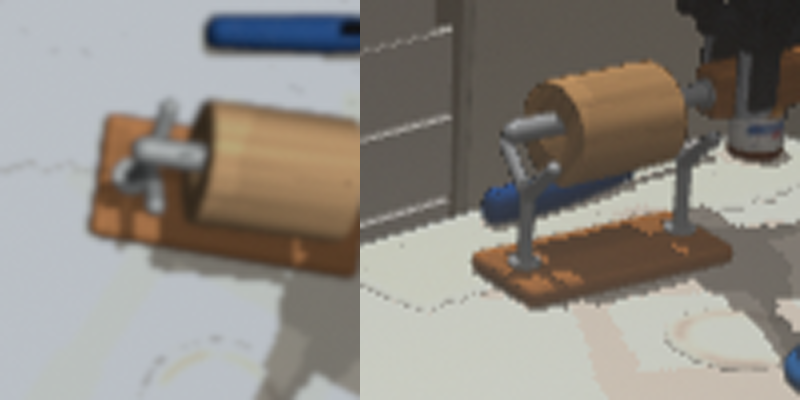

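The rod is over both forks, with the tip fork at about (160,156) in the top crop and (531,155) in the scene crop. I'll nudge it 2 mm forward and lower it into the Vs.

>>> drive_tool:
  rows:
    - [0,0,0,0.001,0.0005,0.004,0]
    - [0,0,0,0.001,0,0.005,0]
    - [0,0,0,0,0,0.005,0]
    - [0,0,0,0,0,0.004,0]
    - [0,0,0,0,0,0.002,0]
    - [0,0,0,0,0,0.001,0]
    - [0,0,0,0,0,0,0]
    - [0,0,0,0,0,0,0]

```text
time: 14.73
tool_pos: [0.5754, -0.2886, 0.0532]
tcp_rot: [-2.369, -2.063, 0.0]
wrist_force: [-0.4, -0.2, -2.1]
width: 0.235
grip_force: 117.7
```

```bash
python3 - <<'E'
from pl import *
print("lateral/long/height",(T-o)@np.array([-e[1],e[0],0]),(T-o)@e,T[2]-o[2],s["torque"])
E
```

```text
[ 0.57535255 -0.28860578  0.05323331] 82.08806252926504 [ 2.35058329e-05 -9.28174834e-05 -9.99999995e-01] [-0.43893877 -0.22937599 -2.05933066]
lateral/long/height 0.0006698684243874685 -0.0017052671559175607 -0.0026333120535915328 [-0.10157819  0.04814359 -0.00029741]
```

No contact yet. I'll go down in 1 mm steps.

>>> drive_tool:
  rows:
    - [0,0,0,0,0,0.001,0]
    - [0,0,0,0,0,0,0]
    - [0,0,0,0,0,0.001,0]
    - [0,0,0,0,0,0,0]
    - [0,0,0,0,0,0,0]

```text
time: 15.15
tool_pos: [0.5757, -0.2888, 0.0527]
tcp_rot: [2.369, 2.063, 0.0]
wrist_force: [-3.8, 1.5, 5.7]
width: 0.234
grip_force: 118.8
```

>>> drive_tool:
  rows:
    - [0,0,0,0,0,0.001,0]
    - [0,0,0,0,0,0,0]
    - [0,0,0,0,0,0,0]

```text
time: 15.4
tool_pos: [0.5758, -0.2888, 0.0525]
tcp_rot: [2.369, 2.063, 0.001]
wrist_force: [-3.9, 1.0, 9.5]
width: 0.233
grip_force: 119.4
```

>>> drive_tool:
  rows:
    - [0,0,0,0,-0.001,0,0]
    - [0,0,0,0,0,0,0]
    - [0,0,0,0,0,0,0]
  force: 20

```text
time: 15.65
tool_pos: [0.5749, -0.289, 0.0519]
tcp_rot: [2.368, 2.062, 0.0]
wrist_force: [-3.5, -0.1, 6.6]
width: 0.234
grip_force: 119.0
```

>>> drive_tool:
  rows:
    - [0,0,0,0,0,0,0.27]
    - [0,0,0,0,0,0,0.3]
    - [0,0,0,0,0,0,0.35]
    - [0,0,0,0,0,0,0.4]
    - [0,0,0,0,0,0,0.5]
    - [0,0,0,0,0,0,0.6]
    - [0,0,0,0,0,0,0.6]
    - [0,0,0,0,0,0,0.6]

```text
time: 16.32
tool_pos: [0.5744, -0.2884, 0.0502]
tcp_rot: [-2.369, -2.063, -0.0]
wrist_force: [-0.4, -0.4, -1.1]
width: 0.602
grip_force: 0.0
```

```bash
python3 - <<'E'
from pl import *
view("rel",(340,180,450,280),(385,170,475,270))
E
```

```text
[ 0.57439068 -0.28840517  0.05016933] 82.09144599716639 [ 6.46124449e-05 -7.33910320e-05 -9.99999995e-01] [-0.37015513 -0.38501292 -1.09235508]
(400, 800, 3)
```

View pics/rel.png

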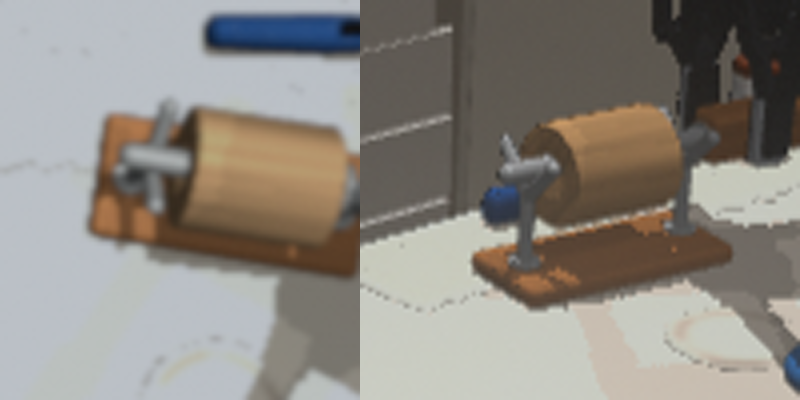

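The tip rests in the left fork (535,165), the neck in the right fork (690,140), and the barrel hangs between them. The fingers are open, so I'll retreat straight up.

>>> drive_tool:
  rows:
    - [0,0,0,0,0,-0.005,0.6]
    - [0,0,0,0,0,-0.01,0.6]
    - [0,0,0,0,0,-0.02,0.6]
    - [0,0,0,0,0,-0.03,0.6]
    - [0,0,0,0,0,-0.03,0.6]
    - [0,0,0,0,0,-0.03,0.6]
    - [0,0,0,0,0,-0.02,0.6]
    - [0,0,0,0,0,0,0.6]

```text
time: 17.08
tool_pos: [0.5779, -0.2904, 0.2034]
tcp_rot: [2.361, 2.055, 0.007]
wrist_force: [0.6, -0.6, 1.4]
width: 0.598
grip_force: 0.0
```

>>> drive_tool:
  rows:
    - [0,0,0,0,-0.03,0,0.6]
    - [0,0,0,0,-0.035,0,0.6]
    - [0,0,0,0,-0.035,0,0.6]
    - [0,0,0,0,-0.03,0,0.6]
    - [0,0,0,0,0,0,0.6]
    - [0,0,0,0,0,0,0.6]
    - [0,0,0,0,0,0,0.6]
    - [0,0,0,0,0,0,0.6]

```text
time: 17.75
tool_pos: [0.4468, -0.271, 0.1958]
tcp_rot: [2.368, 2.062, 0.001]
wrist_force: [1.0, 0.1, -0.6]
width: 0.601
grip_force: 0.0
```

```bash
python3 - <<'E'
from look import *
view("end",(350,180,455,280),(390,160,485,270))
E
```

```text
(440, 800, 3)
```

View pics/end.png

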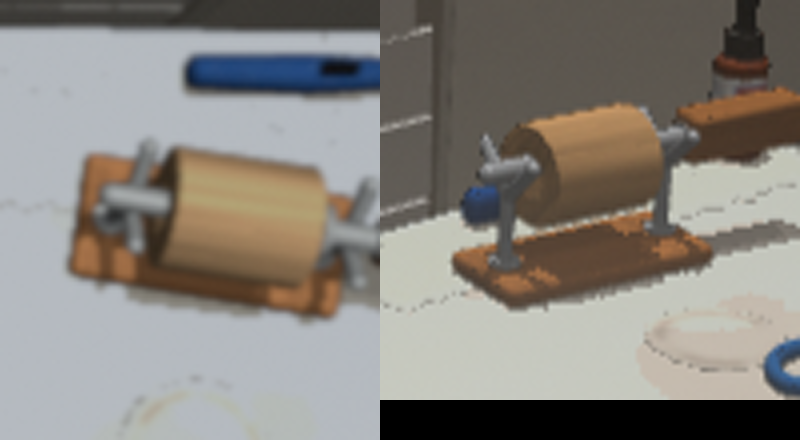

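The roller lies level in the stand, tip in one fork (top crop (140,200)), neck in the other (355,235), and the barrel is close to the collar. The gripper is clear, so I'm handing in.

```bash
python3 -c "
from workcell import workorder
print(workorder.finish_job())"
```

```text
the job is handed in; nothing more can be done
None
```

The roller is assembled and lying in its stand: neck in one fork, rod tip in the other, barrel hanging between them. The gripper is clear and the job was handed in at about 18 s; no verdict came back.

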